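# Line up the press dies by size

### The arm

A 6-joint arm with a two-finger parallel gripper is mounted at the origin on the work surface. World frame = base frame: x ahead of the robot, y to its left, z up, the work surface at z = 0. Lengths are in m, angles in degrees, forces in N, time in s.
With the tool pointing down it reaches from about 0.4 to 0.825 m from the base axis. Payload 7 kg.
Tool frame: the origin (TCP) lies midway between the tips of the shut fingers; the grasp point (between the pads) lies ctrl.tcp_to_grasp behind it (ctrl.tcp_to_grasp is the distance from the TCP to the grasp point, in m); z points along the fingers, y is the line along which they close (so a half turn about z gives the same grasp; the last joint's range is limited). The gripper opens to 88 mm and grips with 3 to 60 N. Pads are 19 mm wide; open, the fingers measure 130 mm over their backs; the gripper's body (78 mm by 193 mm) begins 47 mm behind the grasp point.
Start: joints at [-46.518, 20.546, 0.682, 0, -70.136, -16.507], TCP at [0.306, -0.602, 0.227] pointing down, gripper open.
Joint ranges: [-176.03, 176.03], [-82.01, 121.73], [-58.28, 71.71], [-173.87, 95.51], [-174.79, -0.11], [-173.66, 173.66]. Speed limits (degrees/s): [136.94, 136.94, 172.46, 180, 180, 180].

### API

Orientations are given as [roll, pitch, yaw] about the fixed x, y, z axes, in that order (R = Rz(yaw) Ry(pitch) Rx(roll)).
In Python, from plant import ctrl, imaging, close_job gives the robot as it stands.
- The arm moves only by the shell command python3 -m crank 'ROWS'. ROWS is JSON, a list of rows, each a list of 3 entries, a list of its own where there are three numbers: the shift along the world's x, y, z in m, then the turn, a rotation vector about the world's x, y, z in degrees, then the opening, from -1 (shut) to 1 (fully open), so that 0 is half open. A call has 1 to 12 rows; each row shifts and turns the commanded pose from where the row before left it; what a row does not reach is not made up. A row lasts 1/10 s, in which the tool goes at most 50 mm and 8.59 degrees, less where a joint would pass 70% of its speed; a pose out of reach is approached as far as the arm can. A call is refused whole if a number of a shift passes 0.05 or a number of a turn 8.59, either way. A call with a gripper value outside its range is refused whole. The fingers move at their own pace and stop on an object; the grip force is fixed at half the most. Time passes only in rows, so rows that do not move let the fingers close. It gives the time, the measured TCP pose, the force, the opening and the grip force at its end, in the units of the state.
- ctrl.get_obs(): the state, without advancing time (a new reading comes with each control period).
- imaging.snapshot(name): name is "side" or "top"; returns (picture, depth): 420x560x3 uint8, blue, green, red; 420x560 float32, m along the optical axis (not along the pixel's ray), 0 where there is no reading.
- imaging.camera_model(name): a dict with "mtx" (3x3 intrinsics, pixels), "R" (3x3) and "t" (3): a world point X has camera coordinates R X + t. Camera axes: x right, y down, z forward; pixel columns grow to the right and rows downward; lengths in m; the calibration is good to about 2 mm. A picture is of the moment at which its call begins. camera_model takes no time and is no camera call.
- close_job(): hands the job in; it is judged then, once.
The state is a dict: "clock": time; "joint_pos": joint angles; "qvel": joint speeds; "tau": joint torques, N m; "tool_pos": TCP position; "orientation": TCP orientation; "force": force on the tool from outside, world axes, zero at the start; "moment": the same for the moment, N m; "opening": finger opening in m; "gripper_force": force on a finger pad.
Only numpy, scipy, OpenCV 4.12 (cv2) and the standard library are available. Lean on these libraries where they do the work, as an engineer would, in place of code of your own. Each camera call takes 0.05 s, during which the arm holds its last target. There are 200 camera calls.

### The job

Set the four loose aluminium press dies in a row on the pale wooden strip, one standing upright on the middle of each round felt mark, in order of disc size: the smallest on the mark next to the brass post, then each next larger one, the largest farthest from the post.

Things in the scene. Friction and masses are not known exactly. Their poses are not given: they have to be found in the camera images.
- die_24: The smallest of four loose aluminium press dies: a plain round disc 24 mm in diameter and 14 mm thick, with a 16 mm round grip stem rising from the middle of its top to 42 mm above its underside (alike on all four). About 30 g. Starts upright on the bench. Origin: centre of the underside; z up along the stem; its yaw means nothing.
- die_36: The second smallest of four loose aluminium press dies: a plain round disc 36 mm in diameter and 14 mm thick, with a 16 mm round grip stem rising from the middle of its top to 42 mm above its underside (alike on all four). About 55 g. Starts upright on the bench. Origin: centre of the underside; z up along the stem; its yaw means nothing.
- die_48: The second largest of four loose aluminium press dies: a plain round disc 48 mm in diameter and 14 mm thick, with a 16 mm round grip stem rising from the middle of its top to 42 mm above its underside (alike on all four). About 85 g. Starts upright on the bench. Origin: centre of the underside; z up along the stem; its yaw means nothing.
- die_60: The largest of four loose aluminium press dies: a plain round disc 60 mm in diameter and 14 mm thick, with a 16 mm round grip stem rising from the middle of its top to 42 mm above its underside (alike on all four). About 125 g. Starts upright on the bench. Origin: centre of the underside; z up along the stem; its yaw means nothing.
- mark_a: Flat round grey felt mark, 64 mm in diameter, lying on the wooden strip, the first (towards the strip's +y end) of four alike along it; under 1 mm thick, no rim. Neighbouring marks are 68 to 84 mm apart, centre to centre. Origin: its centre, on the strip's top face, 12 mm above the bench.
- mark_b: Flat round grey felt mark, 64 mm in diameter, lying on the wooden strip, the second of four alike along it; under 1 mm thick, no rim. Neighbouring marks are 68 to 84 mm apart, centre to centre. Origin: its centre, on the strip's top face, 12 mm above the bench.
- mark_c: Flat round grey felt mark, 64 mm in diameter, lying on the wooden strip, the third of four alike along it; under 1 mm thick, no rim. Neighbouring marks are 68 to 84 mm apart, centre to centre. Origin: its centre, on the strip's top face, 12 mm above the bench.
- mark_d: Flat round grey felt mark, 64 mm in diameter, lying on the wooden strip, the fourth (towards the strip's -y end) of four alike along it; under 1 mm thick, no rim. Neighbouring marks are 68 to 84 mm apart, centre to centre. Origin: its centre, on the strip's top face, 12 mm above the bench.
- post: Upright brass post, 14 mm in diameter, 30 mm high, with a 20 mm foot, fixed on the wooden strip beyond one of its end marks (57 to 65 mm from that mark's centre); which end varies. The other end has only a small flat screw. The strip: pale wood, 390 by 70 by 12 mm, fixed flat on the bench. Origin: centre of the post's foot, on the strip's top face.

How it is judged:
By the outcome, as a careful person would: the job done as asked, in the order asked, and still so for the second after the job is handed in, with the robot touching nothing.
It also fails if it takes over 99 s, if anything falls off the work surface, if the arm or the gripper's body presses on something with over 40 N, if the wrist force passes 120 N, or if a joint passes its speed limit or range.

## Working session

There is one attempt and no reset: what is moved stays moved. The work goes in short steps, Python scripts to look and compute and a shell command to move; the robot and the scene stay as the last step left them, time stands still between calls to the robot, and variables do not carry over. Pictures are saved under pics/ and viewed, at most 14 in all, crops included, and the job is handed in when it is done.

```bash
mkdir -p pics; python3 - <<'E'
from plant import ctrl, imaging
import cv2
for n in("top","side"):
    p,d=imaging.snapshot(n); cv2.imwrite(f"pics/{n}0.png",p)
    m=imaging.camera_model(n); print(n,m)
print(ctrl.get_obs(), ctrl.tcp_to_grasp)
E
```

```text
top {'mtx': array([[386.11268412,   0.        , 281.40085426],
       [  0.        , 386.11268412, 207.72099735],
       [  0.        ,   0.        ,   1.        ]]), 'R': array([[-0.25273694, -0.96751725, -0.00586649],
       [-0.94490101,  0.24812383, -0.21353373],
       [ 0.20805318, -0.04842461, -0.97691808]]), 't': array([0.12141797, 0.54083657, 0.63862279])}
side {'mtx': array([[523.56378904,   0.        , 275.77168394],
       [  0.        , 523.56378904, 210.32112934],
       [  0.        ,   0.        ,   1.        ]]), 'R': array([[-0.85759468, -0.51406972,  0.01623821],
       [-0.39625592,  0.64026583, -0.65805844],
       [ 0.32789115, -0.57078191, -0.75279174]]), 't': array([0.47433221, 0.26608707, 1.06073615])}
{'clock': 0.1, 'joint_pos': array([-4.65168568e+01,  2.05888614e+01,  6.39389039e-01, -1.72245373e-02,
       -7.01347781e+01, -1.65077741e+01]), 'qvel': array([-0.00729342, -0.15305665,  0.06119974,  0.12320604,  0.00830104,
       -0.00143558]), 'tau': array([-7.56592272e-04, -5.84164882e+01,  2.93753207e+01,  7.01548755e+00,
        1.02256119e-02, -6.31025455e-05]), 'tool_pos': array([ 0.30597687, -0.60118894,  0.22570348]), 'orientation': array([ 1.79914621e+02, -8.41603007e-03, -1.53030490e+02]), 'force': array([ 0.28490483, -0.60914277,  0.36425675]), 'moment': array([ 0.01852745,  0.02967448, -0.01223223]), 'gripper_force': 0.0, 'opening': 0.087392199401504} 0.0188
```

View pics/top0.png

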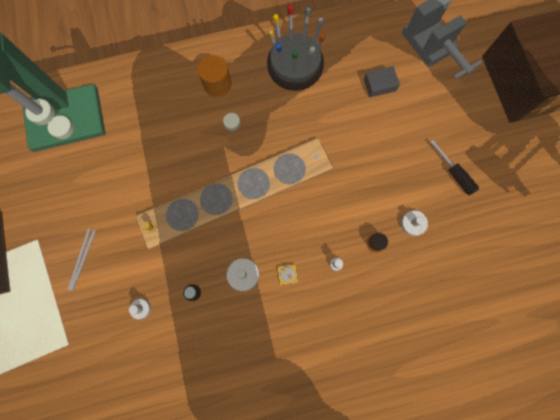

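View pics/side0.png

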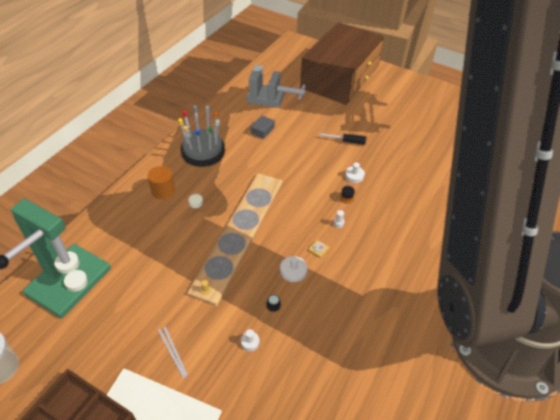

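The top view shows the post at (150,226), with marks at (182,214), (216,199), (253,183) and (290,168). The dies are at about (139,309), (242,274), (336,264) and (415,223). The side view agrees. Next I'll measure with depth.

```bash
cat > h.py <<'E'
import numpy as np, cv2
from plant import ctrl, imaging
def cloud(n):
    p,d=imaging.snapshot(n); m=imaging.camera_model(n); K=m["mtx"]
    v,u=np.mgrid[:420,:560]
    c=np.stack([(u-K[0,2])/K[0,0]*d,(v-K[1,2])/K[1,1]*d,d],-1)
    X=(c-m["t"])@m["R"]; X[d==0]=np.nan
    return p,X
def ray(n,u,v,z):
    m=imaging.camera_model(n); K=m["mtx"]; R=m["R"]
    r=R.T@np.linalg.solve(K,[u,v,1.]); o=-R.T@m["t"]
    return (o+r*(z-o[2])/r[2])[:2]
def proj(n,X):
    m=imaging.camera_model(n); c=m["R"]@np.array(X)+m["t"]; q=m["mtx"]@c; return q[:2]/q[2]
E
python3 - <<'E'
from h import *
np.set_printoptions(precision=4,suppress=True)
ims=[]
for n,dies,marks in (("top",[(336,264),(139,309),(415,223),(242,274)],[(182,214),(216,199),(253,183),(290,168)]),
             ("side",[(340,219),(250,340),(355,172),(294,268)],[(219,267),(231,243),(246,219),(259,197)])):
    p,X=cloud(n)
    g=p.astype(int); hsv=cv2.cvtColor(p,cv2.COLOR_BGR2HSV)
    b=X[...,2]; print(n,"bench z",np.nanmedian(b[(abs(b)<.02)]))
    for u,v in dies:
        S=X[v-25:v+26,u-25:u+26].reshape(-1,3); z=S[:,2]
        c0=ray(n,u,v,.03); near=np.hypot(*(S[:,:2]-c0).T)<.04
        a=S[near&(z>.036)&(z<.05)]; f=S[near&(z>.009)&(z<.018)]
        mm=lambda q:(q.min(0)+q.max(0))/2 if len(q) else None
        print("die",len(a),a[:,:2].mean(0),mm(a[:,:2]),np.median(a[:,2]),"disc",len(f),mm(f[:,:2]),np.ptp(f[:,:2],axis=0)*1e3)
    for u,v in marks:
        w=22; s=hsv[v-w:v+w,u-w:u+w,1]; k=(s<75).astype(np.uint8)
        nn,l,st,ce=cv2.connectedComponentsWithStats(k); i=l[w,w]
        ct=cv2.findContours((l==i).astype(np.uint8),0,1)[0][0]
        e=cv2.fitEllipse(cv2.convexHull(ct)); uv=(e[0][0]+u-w,e[0][1]+v-w)
        print("mark",i,st[i,4],e[1],np.array(uv),ray(n,*uv,.0125))
    if n=="top": c=p[150:330,110:450]; cv2.imwrite("pics/c_top.png",cv2.resize(c,None,fx=2.3,fy=2.3,interpolation=2))
E
```

```text
top bench z 0.0001008011306415899
die 59 [ 0.4345 -0.0933] [ 0.4345 -0.0937] 0.04171443247661772 disc 58 [ 0.4341 -0.0927] [22.697  21.0625]
die 73 [0.4475 0.2765] [0.4474 0.2772] 0.0418351565958555 disc 219 [0.4476 0.2768] [34.4574 34.7889]
die 66 [ 0.4715 -0.26  ] [ 0.4714 -0.2606] 0.04153452963470346 disc 400 [ 0.4718 -0.26  ] [47.0156 47.5782]
die 64 [0.46   0.0797] [0.4603 0.0798] 0.04182496498316064 disc 742 [0.4601 0.0799] [59.0555 58.9974]
mark 2 822 (31.166751861572266, 33.011775970458984) [181.8704 214.2863] [0.5999 0.1667]
mark 1 810 (31.02639389038086, 32.661861419677734) [215.8059 198.7298] [0.6134 0.0968]
mark 2 781 (30.609119415283203, 31.978471755981445) [253.2625 183.0019] [0.6257 0.0189]
mark 1 759 (30.14063835144043, 31.707406997680664) [289.1935 168.3514] [ 0.6368 -0.0568]
side bench z 0.0006413398865756793
die 37 [ 0.4347 -0.0921] [ 0.4356 -0.094 ] 0.04137326356330641 disc 42 [ 0.4355 -0.0901] [21.8579 21.1086]
die 58 [0.4473 0.2784] [0.4477 0.2776] 0.041809990478503894 disc 166 [0.4476 0.2777] [34.89   34.0024]
die 30 [ 0.4725 -0.2597] [ 0.4734 -0.2605] 0.04180151911632809 disc 149 [ 0.4723 -0.2613] [45.9562 51.7021]
die 47 [0.4602 0.0809] [0.4605 0.0811] 0.04208575795396862 disc 391 [0.4609 0.0819] [58.9073 59.3941]
mark 2 535 (23.366064071655273, 28.574947357177734) [218.4684 267.3677] [0.6012 0.1657]
mark 2 481 (21.850788116455078, 27.529603958129883) [231.3193 243.3295] [0.6146 0.0956]
mark 2 421 (19.99242401123047, 26.254714965820312) [245.4786 219.0088] [0.6269 0.0176]
mark 2 367 (18.323040008544922, 25.047889709472656) [258.4828 197.2998] [ 0.638  -0.0581]
```

View pics/c_top.png

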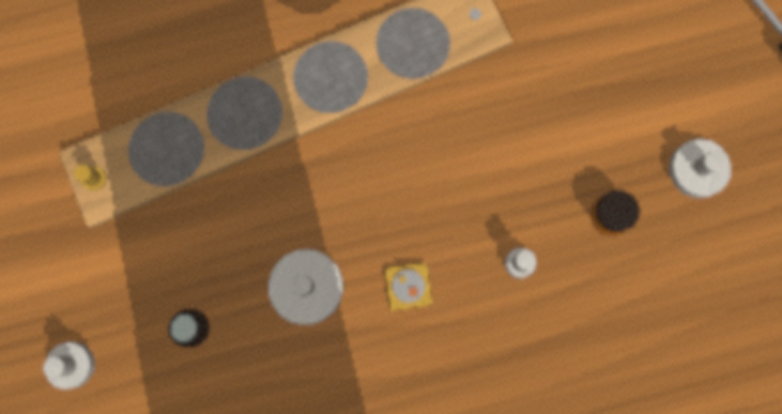

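```bash
python3 - <<'E'
from h import *
p,X=cloud("top"); x,y,z=X.reshape(-1,3).T
print("rows x .36..0.80, cols y .36..-.36 step .04, max z mm")
for a in np.arange(.36,.8,.04):
    print("%.2f"%a,[int(1e3*max(np.nanmax(z[(x>=a)&(x<a+.04)&(y<=b)&(y>b-.04)],initial=-1),-1)) for b in np.arange(.36,-.36,-.04)])
print(ctrl.get_obs()["tool_pos"])
E
```

```text
rows x .36..0.80, cols y .36..-.36 step .04, max z mm
0.36 [4, 3, 3, 4, 4, 4, 3, 3, 3, 3, 3, 3, 4, 3, 3, 3, 3, 2]
0.40 [4, 16, 35, 3, 24, 3, 17, 16, 13, 14, 4, 44, 4, 31, 3, 2, 3, 3]
0.44 [3, 44, 44, 3, 28, 4, 45, 44, 13, 14, 4, 42, 4, 35, 15, 44, 15, 4]
0.48 [3, 3, 3, 4, 4, 3, 17, 16, 3, 3, 3, 3, 3, 3, 9, 17, 15, 3]
0.52 [4, 4, 14, 14, 4, 3, 4, 4, 4, 4, 3, 3, 3, 3, 3, 2, 3, 18]
0.56 [5, 3, 15, 44, 15, 16, 16, 15, 15, 14, 4, 4, 3, 3, 3, 3, 3, 17]
0.60 [5, 4, 14, 15, 15, 15, 15, 16, 16, 16, 16, 15, 15, 4, 3, 3, 3, 18]
0.64 [4, 3, 3, 3, 4, 13, 15, 16, 15, 15, 16, 15, 14, 4, 3, 4, 3, 3]
0.68 [4, 3, 3, 3, 4, 3, 4, 4, 3, 3, 3, 13, 13, 4, 3, 3, 3, 3]
0.72 [3, 4, 4, 3, 3, 3, 3, 17, 19, 4, 3, 4, 3, 3, 3, 30, 30, 3]
0.76 [4, 3, 3, 3, 3, 4, 4, 17, 18, 3, 3, 3, 16, 3, 3, 30, 31, 4]
0.80 [224, 26, 3, 3, 3, 3, 4, 62, 61, 3, 20, 120, 120, 119, 2, 3, 3, 2]
[ 0.30604883 -0.60138764  0.22610314]
```

```bash
python3 -m crank '[[[0.0166,0.0341,-0.012],[0,0,0],-0.1],[[0.0166,0.0341,-0.012],[0,0,0],-0.1],[[0.0166,0.0341,-0.012],[0,0,0],-0.1],[[0.0166,0.0341,-0.012],[0,0,0],-0.1],[[0.0166,0.0341,-0.012],[0,0,0],-0.1],[[0.0166,0.0341,-0.012],[0,0,0],-0.1],[[0.0166,0.0341,-0.012],[0,0,0],-0.1],[[0.0166,0.0341,-0.012],[0,0,0],-0.1],[[0.0166,0.0341,-0.012],[0,0,0],-0.1],[[0.0166,0.0341,-0.012],[0,0,0],-0.1],[[0,0,0],[0,0,0],-0.1],[[0,0,0],[0,0,0],-0.1]]'
python3 - <<'E'
from h import *
o=ctrl.get_obs();print(o["tool_pos"],o["orientation"],o["opening"])
p,X=cloud("side")
cv2.imwrite("pics/s1.png",cv2.resize(p[60:260,250:450],None,fx=3,fy=3,interpolation=2))
E
```

```text
clock: 1.45
tool_pos: [0.4724, -0.2598, 0.1064]
orientation: [180.0, -0.0, -152.9]
force: [0.7, -0.3, -0.8]
opening: 0.0392
gripper_force: 0.0
[ 0.47242327 -0.2597732   0.1063966 ] [ 1.79983297e+02 -3.15934695e-02 -1.52896441e+02] 0.03920578753230784
```

View pics/s1.png

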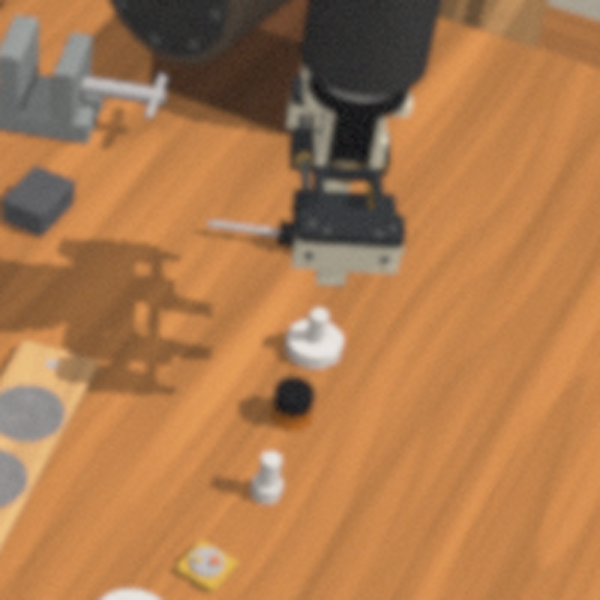

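The gripper (crop ~(345,240)) is above die_48 (crop (315,340)), and the pose is as planned. I'll descend and grip.

```bash
python3 -m crank '[[[0,0,-0.03],[0,0,0],-0.1],[[0,0,-0.03],[0,0,0],-0.1],[[0,0,-0.017],[0,0,0],-0.1],[[0,0,-0.0107],[0,0,0],-0.1],[[0,0,0],[0,0,0],-0.1],[[0,0,0],[0,0,0],-1],[[0,0,0],[0,0,0],-1],[[0,0,0],[0,0,0],-1],[[0,0,0],[0,0,0],-1],[[0,0,0],[0,0,0],-1],[[0,0,0],[0,0,0],-1]]'
```

```text
clock: 2.6
tool_pos: [0.4727, -0.2607, 0.0197]
orientation: [-179.9, 0.1, -153.0]
force: [0.1, 0.5, 5.5]
opening: 0.0151
gripper_force: 30.0
```

```bash
python3 -m crank '[[[0,0,0.03],[0,0,0],-1],[[0,0,0.03],[0,0,0],-1],[[0,0,0.03],[0,0,0],-1],[[0.0193,0.0348,0],[0,0,0],-1],[[0.0193,0.0348,0],[0,0,0],-1],[[0.0193,0.0348,0],[0,0,0],-1],[[0.0193,0.0348,0],[0,0,0],-1],[[0.0193,0.0348,0],[0,0,0],-1],[[0.0193,0.0348,0],[0,0,0],-1],[[0.0193,0.0348,0],[0,0,0],-1],[[0.0193,0.0348,0],[0,0,0],-1],[[0,0,0],[0,0,0],-1]]'
python3 -m crank '[[[0,0,0],[0,0,0],-1],[[0,0,0],[0,0,0],-1]]'
python3 - <<'E'
from h import *
a=[ctrl.get_obs()["tool_pos"]]
for n in("top","side"):
    p,X=cloud(n); cv2.imwrite(f"pics/{n}2.png",cv2.resize(p[100:300,120:400],None,fx=2.5,fy=2.5,interpolation=2)); a.append(ctrl.get_obs()["tool_pos"])
print(a)
E
```

```text
clock: 3.8
tool_pos: [0.6287, 0.0218, 0.1085]
orientation: [-180.0, 0.1, -152.8]
force: [-0.2, -0.5, -1.0]
opening: 0.0151
gripper_force: 30.0
clock: 4.0
tool_pos: [0.6258, 0.0174, 0.1085]
orientation: [180.0, -0.1, -153.0]
force: [0.2, -0.0, -0.7]
opening: 0.015
gripper_force: 30.0
[array([0.62582046, 0.01741538, 0.10854411]), array([0.62586018, 0.01710114, 0.10873263]), array([0.62600988, 0.01695669, 0.10892108])]
```

View pics/side2.png

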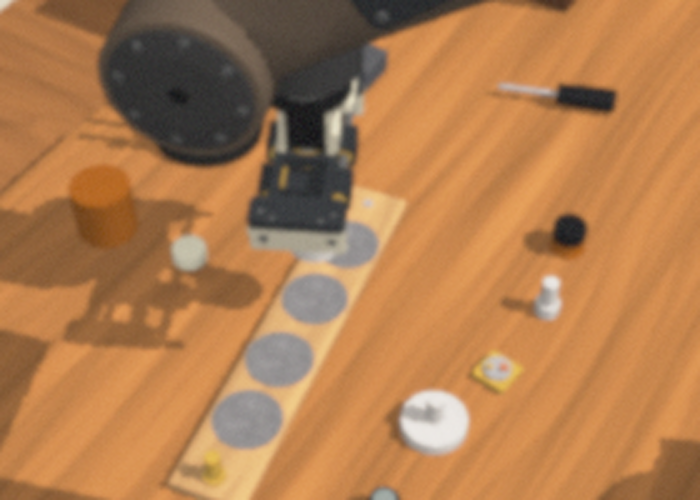

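The die is held upright in the gripper above mark C (side crop (315,250)). I'll lower it with a 1 mm correction.

```bash
python3 -m crank '[[[0.0004,0.001,-0.03],[0,0,0],-1],[[0,0,-0.025],[0,0,0],-1],[[0,0,-0.013],[0,0,0],-1],[[0,0,-0.006],[0,0,0],-1],[[0,0,-0.002],[0,0,0],-1],[[0,0,0],[0,0,0],-1],[[0,0,0],[0,0,0],-1],[[0,0,0],[0,0,0],-1]]'
```

```text
clock: 4.9
tool_pos: [0.6275, 0.019, 0.0338]
orientation: [-180.0, 0.1, -153.0]
force: [0.7, 0.1, -0.4]
opening: 0.0149
gripper_force: 30.0
```

```bash
python3 -m crank '[[[0,0,-0.001],[0,0,0],-1],[[0,0,0],[0,0,0],-1],[[0,0,0],[0,0,0],-1]]'; python3 -m crank '[[[0,0,0],[0,0,0],-0.2],[[0,0,0],[0,0,0],-0.2],[[0,0,0],[0,0,0],-0.2],[[0,0,0],[0,0,0],-0.2],[[0,0,0.015],[0,0,0],-0.2],[[0,0,0.03],[0,0,0],-0.2],[[0,0,0.03],[0,0,0],-0.2]]'
```

```text
clock: 5.2
tool_pos: [0.627, 0.0189, 0.032]
orientation: [-180.0, 0.0, -153.0]
force: [-0.2, -0.1, 0.0]
opening: 0.0156
gripper_force: 30.0
clock: 5.9
tool_pos: [0.6265, 0.0187, 0.1072]
orientation: [180.0, -0.1, -153.0]
force: [0.9, 0.6, 1.0]
opening: 0.0351
gripper_force: 0.0
```

```bash
python3 -m crank '[[[-0.0332,0.0123,0],[0,0,0],-0.2],[[-0.0332,0.0123,0],[0,0,0],-0.2],[[-0.0332,0.0123,0],[0,0,0],-0.2],[[-0.0332,0.0123,0],[0,0,0],-0.2],[[-0.0332,0.0123,0],[0,0,0],-0.2],[[0,0,0],[0,0,0],-0.2],[[0,0,0],[0,0,0],-0.2],[[0,0,0],[0,0,0],-0.2]]'
python3 - <<'E'
from h import *
print(ctrl.get_obs()["tool_pos"])
for n,u,v,w in(("top",253,183,22),("side",246,219,26)):
    p,X=cloud(n); cv2.imwrite(f"pics/{n}3.png",cv2.resize(p[v-50:v+50,u-60:u+60],None,fx=5,fy=5,interpolation=2))
    S=X[v-w:v+w,u-w:u+w].reshape(-1,3); z=S[:,2]; mm=lambda q:(q.min(0)+q.max(0))/2
    a=S[(z>.049)&(z<.062)]; f=S[(z>.0225)&(z<.03)]
    print(n,len(a),a.mean(0),len(f),mm(f[:,:2]),np.median(f[:,2]))
E
```

```text
clock: 6.7
tool_pos: [0.4618, 0.0806, 0.1072]
orientation: [-180.0, 0.1, -153.0]
force: [0.0, -1.0, -0.0]
opening: 0.0352
gripper_force: 0.0
[0.46180453 0.0805785  0.10717432]
top 59 [0.62503933 0.01901538 0.05389908] 378 [0.62552059 0.01920476] 0.025918426289645153
side 36 [0.62563157 0.02000491 0.05341928] 193 [0.62678962 0.02041252] 0.02646571121248324
```

View pics/top3.png

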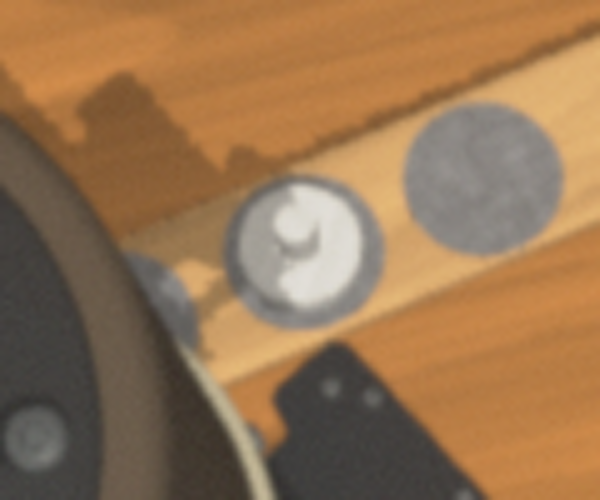

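die_48 stands concentric on mark C (crop (305,250)). Next is die_60.

```bash
python3 -m crank '[[[-0.001,-0.0003,-0.03],[0,0,0],-0.2],[[0,0,-0.03],[0,0,0],-0.2],[[0,0,-0.018],[0,0,0],-0.2],[[0,0,-0.0095],[0,0,0],-0.2],[[0,0,0],[0,0,0],-0.2],[[0,0,0],[0,0,0],-1],[[0,0,0],[0,0,0],-1],[[0,0,0],[0,0,0],-1],[[0,0,0],[0,0,0],-1],[[0,0,0],[0,0,0],-1],[[0,0,0],[0,0,0],-1]]'
```

```text
clock: 7.9
tool_pos: [0.4605, 0.0804, 0.0202]
orientation: [-180.0, 0.1, -153.0]
force: [-1.7, -0.1, 7.5]
opening: 0.0151
gripper_force: 30.0
```

```bash
python3 -m crank '[[[0,0,0.03],[0,0,0],-1],[[0,0,0.03],[0,0,0],-1],[[0,0,0.03],[0,0,0],-1],[[0.0295,-0.0229,0],[0,0,0],-1],[[0.0295,-0.0229,0],[0,0,0],-1],[[0.0295,-0.0229,0],[0,0,0],-1],[[0.0295,-0.0229,0],[0,0,0],-1],[[0.0295,-0.0229,0],[0,0,0],-1],[[0.0295,-0.0229,0],[0,0,0],-1],[[0,0,0],[0,0,0],-1],[[0,0,0],[0,0,0],-1],[[0,0,0],[0,0,0],-1]]'
```

```text
clock: 9.1
tool_pos: [0.6361, -0.0571, 0.1091]
orientation: [180.0, -0.0, -153.0]
force: [-0.2, -0.4, -0.1]
opening: 0.0152
gripper_force: 30.0
```

```bash
python3 -m crank '[[[0.001,0,-0.03],[0,0,0],-1],[[0,0,-0.025],[0,0,0],-1],[[0,0,-0.013],[0,0,0],-1],[[0,0,-0.006],[0,0,0],-1],[[0,0,-0.002],[0,0,0],-1],[[0,0,0],[0,0,0],-1],[[0,0,0],[0,0,0],-1],[[0,0,0],[0,0,0],-1]]'
```

```text
clock: 9.9
tool_pos: [0.6385, -0.0573, 0.0343]
orientation: [-180.0, 0.1, -153.0]
force: [0.4, 0.6, -1.0]
opening: 0.0149
gripper_force: 30.0
```

```bash
python3 -m crank '[[[0,0,-0.001],[0,0,0],-1],[[0,0,0],[0,0,0],-1],[[0,0,0],[0,0,0],-1]]'; python3 -m crank '[[[0,0,0],[0,0,0],-0.3],[[0,0,0],[0,0,0],-0.3],[[0,0,0],[0,0,0],-0.3],[[0,0,0],[0,0,0],-0.3],[[0,0,0.015],[0,0,0],-0.3],[[0,0,0.03],[0,0,0],-0.3],[[0,0,0.03],[0,0,0],-0.3],[[0,0,0],[0,0,0],-0.3],[[0,0,0],[0,0,0],-0.3]]'
```

```text
clock: 10.2
tool_pos: [0.638, -0.0574, 0.0324]
orientation: [-180.0, 0.0, -153.0]
force: [0.3, -0.8, -0.8]
opening: 0.0153
gripper_force: 30.0
clock: 11.1
tool_pos: [0.6383, -0.0572, 0.1082]
orientation: [-180.0, 0.1, -153.0]
force: [-0.1, 0.2, -0.4]
opening: 0.031
gripper_force: 0.0
```

```bash
python3 -m crank '[[[-0.0211,0.0371,0],[0,0,0],-0.2],[[-0.0211,0.0371,0],[0,0,0],-0.2],[[-0.0211,0.0371,0],[0,0,0],-0.2],[[-0.0211,0.0371,0],[0,0,0],-0.2],[[-0.0211,0.0371,0],[0,0,0],-0.2],[[-0.0211,0.0371,0],[0,0,0],-0.2],[[-0.0211,0.0371,0],[0,0,0],-0.2],[[-0.0211,0.0371,0],[0,0,0],-0.2],[[-0.0211,0.0371,0],[0,0,0],-0.2],[[0,0,0],[0,0,0],-0.2],[[0,0,0],[0,0,0],-0.2],[[0,0,0],[0,0,0],-0.2]]'
python3 - <<'E'
from h import *
print(ctrl.get_obs()["tool_pos"],ctrl.get_obs()["orientation"])
for n,u,v,w in(("top",289,168,24),("side",259,197,26)):
    p,X=cloud(n); cv2.imwrite(f"pics/{n}4.png",cv2.resize(p[v-50:v+70,u-100:u+60],None,fx=4,fy=4,interpolation=2))
    S=X[v-w:v+w,u-w:u+w].reshape(-1,3); z=S[:,2]; mm=lambda q:(q.min(0)+q.max(0))/2
    a=S[(z>.049)&(z<.062)]; f=S[(z>.0225)&(z<.03)]
    print(n,len(a),a.mean(0),len(f),mm(f[:,:2]),np.median(f[:,2]))
E
```

```text
clock: 12.3
tool_pos: [0.4478, 0.2757, 0.1066]
orientation: [-180.0, -0.1, -153.0]
force: [0.8, 0.4, -0.6]
opening: 0.035
gripper_force: 0.0
[0.44779228 0.27574134 0.10660829] [-1.79966796e+02 -8.58774315e-02 -1.53039711e+02]
top 56 [ 0.63624852 -0.05649701  0.05381264] 635 [ 0.63689825 -0.04506911] 0.02586263581227423<stdin>:7: RuntimeWarning: Mean of empty slice.
  ret = um.true_divide(
Traceback (most recent call last):
ValueError: zero-size array to reduction operation minimum which has no identity
```

View pics/top4.png

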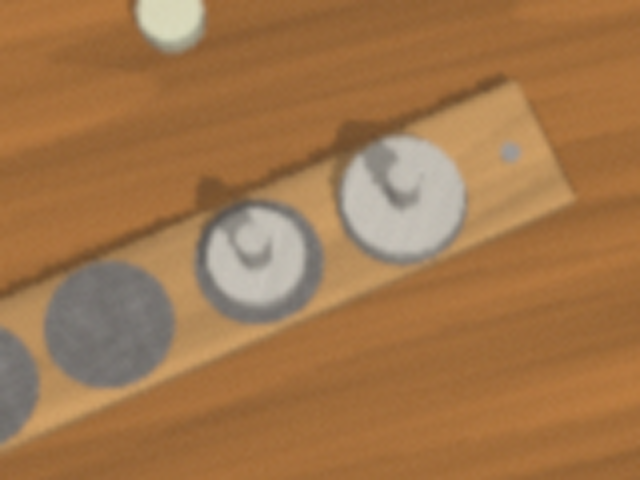

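Both dies are centred on their marks (crop (258,262) and (403,200)); the stem over D is at (.6362,-.0565), within 1 mm of the mark centre. Next is die_36.

```bash
python3 -m crank '[[[0,0.001,-0.03],[0,0,0],-0.2],[[0,0,-0.03],[0,0,0],-0.2],[[0,0,-0.018],[0,0,0],-0.2],[[0,0,-0.0085],[0,0,0],-0.2],[[0,0,0],[0,0,0],-0.2],[[0,0,0],[0,0,0],-1],[[0,0,0],[0,0,0],-1],[[0,0,0],[0,0,0],-1],[[0,0,0],[0,0,0],-1],[[0,0,0],[0,0,0],-1],[[0,0,0],[0,0,0],-1]]'
```

```text
clock: 13.5
tool_pos: [0.4485, 0.2781, 0.0218]
orientation: [180.0, 0.1, -153.0]
force: [-0.7, -0.4, 7.2]
opening: 0.015
gripper_force: 30.0
```

```bash
python3 -m crank '[[[0,0,0.03],[0,0,0],-1],[[0,0,0.03],[0,0,0],-1],[[0,0,0.03],[0,0,0],-1],[[0.0277,-0.0301,0],[0,0,0],-1],[[0.0277,-0.0301,0],[0,0,0],-1],[[0.0277,-0.0301,0],[0,0,0],-1],[[0.0277,-0.0301,0],[0,0,0],-1],[[0.0277,-0.0301,0],[0,0,0],-1],[[0.0277,-0.0301,0],[0,0,0],-1],[[0,0,0],[0,0,0],-1],[[0,0,0],[0,0,0],-1],[[0,0,0],[0,0,0],-1]]'
```

```text
clock: 14.7
tool_pos: [0.6137, 0.0972, 0.1107]
orientation: [180.0, -0.0, -153.0]
force: [0.6, -0.1, -0.6]
opening: 0.0152
gripper_force: 30.0
```

```bash
python3 -m crank '[[[0.0004,-0.0005,-0.03],[0,0,0],-1],[[0,0,-0.025],[0,0,0],-1],[[0,0,-0.013],[0,0,0],-1],[[0,0,-0.006],[0,0,0],-1],[[0,0,-0.0025],[0,0,0],-1],[[0,0,0],[0,0,0],-1],[[0,0,-0.0005],[0,0,0],-1],[[0,0,0],[0,0,0],-1],[[0,0,0],[0,0,0],-1]]'; python3 -m crank '[[[0,0,0],[0,0,0],-0.3],[[0,0,0],[0,0,0],-0.3],[[0,0,0],[0,0,0],-0.3],[[0,0,0],[0,0,0],-0.3],[[0,0,0.015],[0,0,0],-0.3],[[0,0,0.03],[0,0,0],-0.3],[[0,0,0.03],[0,0,0],-0.3],[[0,0,0],[0,0,0],-0.3],[[0,0,0],[0,0,0],-0.3]]'
```

```text
clock: 15.6
tool_pos: [0.615, 0.0965, 0.0345]
orientation: [-180.0, 0.1, -153.0]
force: [-0.0, -0.1, -0.1]
opening: 0.0152
gripper_force: 30.0
clock: 16.5
tool_pos: [0.615, 0.0967, 0.1096]
orientation: [180.0, 0.1, -153.0]
force: [-0.9, 0.6, -0.1]
opening: 0.0306
gripper_force: 0.0
```

Die_24 is at (.4345,-.093), a delta of (-.180,-.1895).

```bash
python3 -m crank '[[[-0.03,-0.0316,0],[0,0,0],-0.2],[[-0.03,-0.0316,0],[0,0,0],-0.2],[[-0.03,-0.0316,0],[0,0,0],-0.2],[[-0.03,-0.0316,0],[0,0,0],-0.2],[[-0.03,-0.0316,0],[0,0,0],-0.2],[[-0.03,-0.0316,0],[0,0,0],-0.2],[[0,0,0],[0,0,0],-0.2],[[0,0,0],[0,0,0],-0.2],[[0,0,0],[0,0,0],-0.2]]'
python3 - <<'E'
from h import *
print(ctrl.get_obs()["tool_pos"])
p,X=cloud("top"); z=X[...,2]
for u,v in((216,199),(336,264)):
    w=18;S=X[v-w:v+w,u-w:u+w].reshape(-1,3); a=S[(S[:,2]>.035)&(S[:,2]<.062)]; print(len(a),a.mean(0) if len(a) else 0)
E
```

```text
clock: 17.4
tool_pos: [0.4349, -0.093, 0.1085]
orientation: [180.0, -0.0, -153.0]
force: [0.5, 1.1, -0.2]
opening: 0.0352
gripper_force: 0.0
[ 0.4349454  -0.09298924  0.10853985]
77 [0.61182251 0.09588168 0.05142685]
0 0
```

```bash
python3 -m crank '[[[0,0,-0.03],[0,0,0],-0.2],[[0,0,-0.03],[0,0,0],-0.2],[[0,0,-0.018],[0,0,0],-0.2],[[0,0,-0.0095],[0,0,0],-0.2],[[0,0,0],[0,0,0],-0.2],[[0,0,0],[0,0,0],-1],[[0,0,0],[0,0,0],-1],[[0,0,0],[0,0,0],-1],[[0,0,0],[0,0,0],-1],[[0,0,0],[0,0,0],-1],[[0,0,0],[0,0,0],-1]]'
```

```text
clock: 18.55
tool_pos: [0.4354, -0.093, 0.0221]
orientation: [-180.0, 0.1, -153.0]
force: [-0.7, 0.5, 7.5]
opening: 0.0153
gripper_force: 30.0
```

```bash
python3 -m crank '[[[0,0,0.03],[0,0,0],-1],[[0,0,0.03],[0,0,0],-1],[[0,0,0.03],[0,0,0],-1],[[0.0236,0.0371,0],[0,0,0],-1],[[0.0236,0.0371,0],[0,0,0],-1],[[0.0236,0.0371,0],[0,0,0],-1],[[0.0236,0.0371,0],[0,0,0],-1],[[0.0236,0.0371,0],[0,0,0],-1],[[0.0236,0.0371,0],[0,0,0],-1],[[0.0236,0.0371,0],[0,0,0],-1],[[0,0,0],[0,0,0],-1],[[0,0,0],[0,0,0],-1]]'; python3 -m crank '[[[0,0,0],[0,0,0],-1]]'
```

```text
clock: 19.75
tool_pos: [0.5996, 0.1672, 0.1104]
orientation: [180.0, -0.1, -153.0]
force: [-0.3, -0.1, -1.7]
opening: 0.0152
gripper_force: 30.0
clock: 19.85
tool_pos: [0.5991, 0.1659, 0.111]
orientation: [180.0, -0.1, -153.0]
force: [-0.2, 0.2, 0.4]
opening: 0.0157
gripper_force: 30.0
```

```bash
python3 -m crank '[[[0.0012,0.0004,-0.03],[0,0,0],-1],[[0,0,-0.025],[0,0,0],-1],[[0,0,-0.013],[0,0,0],-1],[[0,0,-0.006],[0,0,0],-1],[[0,0,-0.0025],[0,0,0],-1],[[0,0,0],[0,0,0],-1],[[0,0,-0.0005],[0,0,0],-1],[[0,0,0],[0,0,0],-1],[[0,0,0],[0,0,0],-1]]'; python3 -m crank '[[[0,0,0],[0,0,0],-0.3],[[0,0,0],[0,0,0],-0.3],[[0,0,0],[0,0,0],-0.3],[[0,0,0],[0,0,0],-0.3],[[0,0,0.015],[0,0,0],-0.3],[[0,0,0.03],[0,0,0],-0.3],[[0,0,0.03],[0,0,0],-0.3]]'
python3 -m crank '[[[0,-0.04,0.01],[0,0,0],-0.3],[[0,-0.04,0.01],[0,0,0],-0.3],[[0,-0.04,0.01],[0,0,0],-0.3],[[0,-0.04,0.01],[0,0,0],-0.3],[[0,-0.04,0.01],[0,0,0],-0.3],[[0,-0.04,0],[0,0,0],-0.3],[[0,-0.04,0],[0,0,0],-0.3],[[0,-0.04,0],[0,0,0],-0.3],[[0,-0.04,0],[0,0,0],-0.3],[[-0.02,-0.04,0],[0,0,0],-0.3],[[-0.02,-0.04,0],[0,0,0],-0.3],[[-0.02,-0.04,0],[0,0,0],-0.3]]'
python3 -m crank '[[[0,-0.03,0],[0,0,0],-0.3],[[0,-0.03,0],[0,0,0],-0.3],[[0,0,0],[0,0,0],-0.3],[[0,0,0],[0,0,0],-0.3]]'
python3 - <<'E'
from h import *
for n,cs in(("top",[(182,214),(216,199),(253,183),(290,168)]),("side",[(219,267),(231,243),(246,219),(259,197)])):
    p,X=cloud(n)
    if n=="top": cv2.imwrite("pics/top5.png",cv2.resize(p[130:260,130:350],None,fx=3.5,fy=3.5,interpolation=2))
    else: cv2.imwrite("pics/side5.png",cv2.resize(p[150:320,160:320],None,fx=3.5,fy=3.5,interpolation=2))
    for u,v in cs:
        S=X.reshape(-1,3); c=ray(n,u,v,.0125); k=np.hypot(*(S[:,:2]-c).T)<.034; S=S[k]; z=S[:,2]
        a=S[(z>.049)&(z<.062)]; f=S[(z>.0225)&(z<.03)]
        print(n,len(a),a.mean(0).round(4),len(f),((f.min(0)+f.max(0))/2)[:2].round(4),(np.ptp(f[:,:2],axis=0)*1e3).round())
E
```

```text
clock: 20.75
tool_pos: [0.6013, 0.1671, 0.035]
orientation: [180.0, 0.1, -153.0]
force: [-0.7, -0.2, 0.5]
opening: 0.0151
gripper_force: 30.0
clock: 21.45
tool_pos: [0.6006, 0.1666, 0.1096]
orientation: [-180.0, -0.1, -153.0]
force: [0.6, 1.0, -0.1]
opening: 0.0308
gripper_force: 0.0
clock: 22.65
tool_pos: [0.5401, -0.3145, 0.1592]
orientation: [180.0, -0.0, -153.0]
force: [1.2, -1.1, 0.0]
opening: 0.0308
gripper_force: 0.0
clock: 23.05
tool_pos: [0.5406, -0.3736, 0.1589]
orientation: [180.0, -0.0, -153.1]
force: [-0.3, 0.8, 0.5]
opening: 0.0305
gripper_force: 0.0
top 63 [0.5993 0.1665 0.0538] 59 [0.5984 0.1671] [21. 23.]
top 60 [0.6129 0.0964 0.054 ] 177 [0.6135 0.0966] [34. 35.]
top 59 [0.625  0.0191 0.0539] 380 [0.6254 0.0193] [48. 47.]
top 56 [ 0.6363 -0.0566  0.0536] 622 [ 0.6372 -0.0568] [59. 58.]
side 41 [0.5999 0.1681 0.0541] 45 [0.6006 0.1679] [24. 22.]
side 37 [0.614  0.0977 0.0539] 116 [0.6133 0.0972] [35. 37.]
side 37 [0.6254 0.0209 0.054 ] 195 [0.6257 0.0197] [47. 48.]
side 35 [ 0.6369 -0.0557  0.0537] 280 [ 0.6377 -0.0557] [61. 59.]
```

View pics/top5.png

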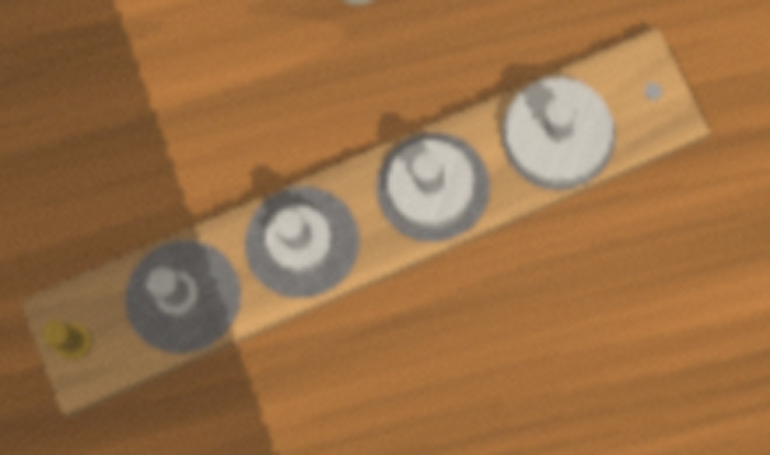

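View pics/side5.png

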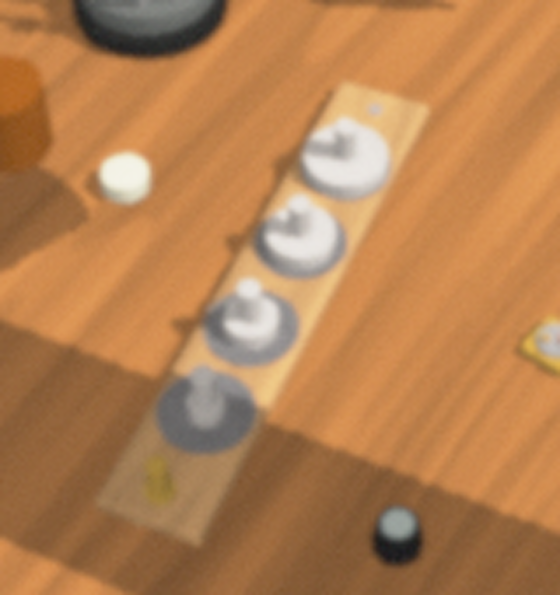

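Both views show the dies upright, smallest to largest away from the post (top crop (178,290), (298,238), (430,182), (558,130)). Each is centred within 1–2 mm of its mark, and the arm is clear.

```bash
python3 -c "
from plant import close_job
print(close_job())"
```

```text
the job is handed in; nothing more can be done
None
```

I set all four dies upright in order, smallest next to the post to largest farthest away; the top camera puts each within about 1–2 mm of its mark's centre (the side camera up to about 3 mm), and I handed the job in at about 23 s.

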